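Clamp a hex sensor housing square in a tilted inspection nest

ROBOT

A 6-joint arm with a two-finger parallel gripper is mounted at the origin on the work surface. World frame = base frame: x ahead of the robot, y to its left, z up, the work surface at z = 0. Lengths are in m, angles in rad, forces in N, time in s.
With the tool pointing down it reaches from about 0.425 to 0.95 m from the base axis. Payload 14.7 kg.
Tool frame: the origin (TCP) lies on the centre line of the jaws, within the pads' length; the fingertips stand 17 mm ahead of it and the grasp point (between the pads) lies 2 mm behind it; z points along the fingers, y is the line along which they close (so a half turn about z gives the same grasp; the last joint's range is limited). The gripper opens to 85 mm and grips with 20 to 120 N. Pads are 22 mm wide; open, the fingers measure 114 mm over their backs; the gripper's body (76 mm by 85 mm) begins 54 mm behind the grasp point. The pads swing forward as they close: fully open they stand 13 mm farther back than shut.
Start: joints at [1.135, 0.48, 1.596, -0, 1.065, -0.047], TCP at [0.246, 0.601, 0.248] pointing down, gripper open.
Joint ranges: [-2.75, 2.75], [-0.82, 2.05], [0.23, 2.67], [-1.56, 4.7], [0.09, 2.69], [-2.92, 2.92]. Speed limits (rad/s): [1.89, 1.89, 2.39, 3.01, 3.01, 3.01].

INTERFACE

Orientations are given as a unit quaternion [x, y, z, w].
In Python, from workcell import arm gives the robot as it stands.
- The arm moves only by the tool drive_tool, never from a script. Its argument "increments" is a list that holds one entry, the list of rows, each a list of 7 numbers: the closure, from 0 (fully open) to 1 (shut), then the shift along the world's x, y, z in mm, then the turn, a rotation vector about the world's x, y, z in degrees. In form: [[[jaw, x, y, z, ax, ay, az], ...]]. A call has exactly 10 rows; each row shifts and turns the commanded pose from where the row before left it; what a row does not reach is not made up. A row lasts 1/8 s, in which the tool goes at most 62.5 mm and 10.7 degrees, less where a joint would pass 70% of its speed; a pose out of reach is approached as far as the arm can. A call with a gripper value outside its range is refused whole. The fingers move at their own pace and stop on an object; "newtons" is the grip in N (left out, the last holds). Time passes only in rows, so rows that do not move let the fingers close, or fill a call up. It gives the time, the measured TCP pose, the force, the opening and the grip force at its end, in the units of the state.
- arm.get_state(): the state, without advancing time (a new reading comes with each control period).
- arm.capture(name): name is "scene" or "top" or "wrist"; returns (picture, depth): 480x640x3 uint8, red, green, blue; 480x640 float32, m along the optical axis (not along the pixel's ray), 0 where there is no reading.
- arm.calibration(name): a dict with "fx", "fy", "cx", "cy" (pixels), "R" (3x3) and "t" (3): a world point X has camera coordinates R X + t; the wrist camera has in their place "tool_from_camera" (4x4, takes a point from camera to tool coordinates, whose origin is the TCP and whose axes are the flange's). Camera axes: x right, y down, z forward; pixel columns grow to the right and rows downward; lengths in m; the calibration is good to about 2 mm. A picture is of the moment at which its call begins: read the wrist's pose just before it. calibration takes no time and is no camera call.
- arm.sign_off(): hands the job in; it is judged then, once.
The state is a dict: "time": time; "joint_positions": joint angles; "qd": joint speeds; "effort": joint torques, N m; "tcp_pos": TCP position; "tool_rot": TCP orientation; "wrist_force": force on the tool from outside, world axes, zero at the start; "wrist_torque": the same for the moment, N m; "width": finger opening in m; "gripper_force": force on a finger pad.
Only numpy, scipy, OpenCV 4.12 (cv2) and the standard library are available. Lean on these libraries where they do the work, as an engineer would, in place of code of your own. Each camera call takes 0.05 s, during which the arm holds its last target. There are 200 camera calls.

TASK

Take the blue hexagonal sensor housing from the grey parts tray and stand it, window end up, in the tilted nest: turned so that two of its flats face the two jaws squarely, lowered onto the nest's seat before you let go, and with its lower corner edge against the small steel stop. Then slide the blue jaw by its orange knob until it closes on the housing and holds it, and let go. Leave the other parts and tools where they are.

Things in the scene. Friction and masses are not known exactly. Their poses are not given: they have to be found in the camera images.
- housing: The part to clamp: a blue hexagonal prism, 30 mm across flats (34.6 mm across corners), 60 mm long, 110 g, with a black-rimmed glass window on its top end (adds 1 mm). It starts standing upright on the tray's floor. Origin: centre of its bottom face; z towards the window. Flats face its own +-y and 30 degrees either side of +-x; two corner edges lie on +-x.
- flat0 (a point): Centre of one flat of the housing, 30 mm above its bottom, 15 mm from its axis (on the housing's +y). This point's x axis is the flat's outward normal, its z is the housing's z. An equal flat lies opposite.
- flat1 (a point): The same on a neighbouring flat (normal 30 degrees from the housing's +x towards +y).
- flat2 (a point): The same on the third flat (normal 150 degrees from the housing's +x towards +y).
- nest: Aluminium seat plate of the fixed clamp nest, on a grey base; 110 mm (x) by 185 mm (y, -57 to +128), tilted 28 degrees towards the robot. Origin: point of the seat where the housing's bottom centre stands when clamped, 55 mm above the table. z: seat normal, leaning to the robot; x: up the slope; y: level, from fixed to sliding jaw.
- fixed_jaw (a point): Middle of the fixed dark steel jaw's face, at the seat: nest (0, -15, 0) mm. The jaw is 50 mm long in nest x, 20 mm thick and 15 mm high over the seat; its face looks to nest +y. The faces of both jaws and of the stop are polished and slippery.
- stop (a point): Foot of the steel stop's face at the low side of the seat: nest (-17.5, -2, 0) mm. The stop is 40 mm high over the seat, 10 mm thick, from y = -10 to +6 mm; its face looks to nest +x. The clamped housing's corner edge bears on it; the housing may or may not slide down to it by itself.
- jaw (a joint): Travel (m) of the blue sliding jaw along nest -y; 0 is fully open. Its face (50 mm long in x, 15 mm high over the seat) stands at nest y = 25 mm minus this, so it meets the housing's flat at 0.010; end stop 0.012. Starts at 0 to 0.003 (jaws 37 to 40 mm apart). About 3 N of friction, no spring; stays where left.
- jaw_knob (a point): Grip point on the upright orange knob of the sliding jaw: a round post, 16 mm across, along the nest's z, whose top is 13.5 mm above this point. The point lies at nest x = 0, 72 mm outward (+y) of the sliding jaw's face and 40 mm above the seat; a blue bar 22 mm wide runs under it, up to 9.5 mm over the seat.
- tray: Grey plastic parts tray, fixed, 130 mm (x) by 290 mm (y), walls 12 mm high and 4 mm thick. Origin: centre of its underside; its floor is 4 mm up. The housing and two other parts stand about 90 mm apart along its y, in any order.
- standoff: Bystander on the tray: brass hexagonal standoff, 26 mm across flats, 55 mm high with its round stud. Origin: centre of its bottom.
- barrel: Bystander on the tray: round steel barrel, 30 mm across, 52 mm high. Origin: centre of its bottom.
- beaker: Bystander at the left: open steel cup, 72 mm across, 85 mm high. Origin: centre of its bottom.
- jar: Bystander: clear jar with a green cap, 56 mm across, 70 mm high. Origin: centre of its bottom.
- driver: Bystander: red-handled screwdriver lying on the table, 170 mm long, along its x. Origin: on its underside.
- tweezers: Bystander: flat steel tweezers lying on the table, 120 mm long along its x, 6 mm high. Origin: centre of its underside.
- disc: Bystander: white plastic disc, 44 mm across, 18 mm high. Origin: centre of its underside.
Mind the look-alikes: they are no part of the job. Several things look just like the housing: the one meant starts farthest from the robot's base.

How it is judged:
On the way:
1. the housing, still held in the gripper, is lowered onto the seat between the jaws, a pair of flats squared to them (within 11 degrees), with the sliding jaw not yet closed (z of housing in the frame of nest between -0.004 and 0.007 m and x of housing in the frame of nest between -0.006 and 0.018 m and y of housing in the frame of nest between -0.006 and 0.015 m and contact force between the fingers and housing above 0.5 N and value of joint jaw below 0.009 m and angle between the x axis of any of flat0, flat1, flat2 and the y axis of nest, either way round below 0.19 rad), for 0.1 s.
At the end, for the whole second after the job is handed in: Housing at rest, window up, bottom within 4 mm of the seat, axis within 4 degrees of its normal; a pair of flats square to the jaws within 3.4 degrees; within 3 mm of the clamped position across the jaws, corner edge within 6 mm of the stop; jaw closed on it (joint above 0.0093) (z of housing in the frame of nest between -0.003 and 0.004 m and x of housing in the frame of nest between -0.004 and 0.006 m and y of housing in the frame of nest between -0.003 and 0.003 m and z of flat0 in the frame of nest above 0.02 m and angle between the z axis of housing and the z axis of nest, either way round below 0.07 rad and angle between the x axis of any of flat0, flat1, flat2 and the y axis of nest, either way round below 0.06 rad and value of joint jaw above 0.0093 m and linear speed of housing below 0.01 m/s); the robot touches nothing.
It fails at once if another part, tool or vessel is moved more than 25 mm or tipped (distance of any of standoff, barrel, beaker, jar, driver, tweezers, disc from where it was at the start of the episode above 0.025 m or angle between any of standoff, barrel, beaker, jar's own z axis and vertical above 0.5 rad).
It also fails if it takes over 46 s, if anything falls off the work surface, if the arm or the gripper's body presses on something with over 40 N, if the wrist force passes 120 N, or if a joint passes its speed limit or range.

## Working session

There is one attempt and no reset: what is moved stays moved. The work goes in short steps, Python scripts to look and compute and a tool call to move; the robot and the scene stay as the last step left them, time stands still between calls to the robot, and variables do not carry over. Pictures are saved under pics/ and viewed, at most 10 in all, crops included, and the job is handed in when it is done.

Besides the shell and the picture viewer there is one more tool, called after "Request:" as name(argument=value, ...) on one line, values as JSON. drive_tool: Moves the arm, as the interface text tells. Its arguments: {"type":"object","properties":{"increments":{"type":"array"},"newtons":{"type":"number"}},"required":["increments"]}

```bash
mkdir -p pics
cat > h.py <<'E'
import numpy as np, cv2
from workcell import arm
def cap(n):
    c=arm.calibration(n); p,d=arm.capture(n); return c,p,d
def pts(c,d):
    v,u=np.mgrid[0:480,0:640]; P=np.stack([(u-c["cx"])/c["fx"]*d,(v-c["cy"])/c["fy"]*d,d],-1)
    R=np.array(c["R"]);t=np.array(c["t"]); return (P-t)@R
E
python3 - <<'E'
from h import *
ims=[]
for n in("scene","top"):
    c,p,d=cap(n); np.savez("%s.npz"%n,p=p,d=d,W=pts(c,d)); cv2.imwrite(f"pics/{n}0.png",p[:,:,::-1]); print(n,(-np.array(c["R"]).T@c["t"]).round(3),np.array(c["R"]).round(2).tolist(),c["fx"])
print(arm.get_state())
E
```

```text
scene [ 1.029 -0.573  0.856] [[0.79, 0.62, -0.02], [0.44, -0.58, -0.69], [-0.43, 0.53, -0.73]] 469.65786566743304
top [0.385 0.018 1.467] [[-0.02, -1.0, -0.01], [-0.99, 0.02, -0.11], [0.11, 0.01, -0.99]] 492.20746210465427
{'time': 0.1, 'joint_positions': array([ 1.13539020e+00,  4.80783470e-01,  1.59680692e+00,  2.75786673e-06,
        1.06512520e+00, -4.66205809e-02]), 'qd': array([ 1.86321688e-04,  9.56863347e-05, -2.11336217e-03,  2.79281138e-04,
        1.33151456e-03, -1.11936193e-03]), 'effort': array([ 1.45478418e-03, -9.52254152e+01, -4.31045508e+01, -2.05544040e-05,
        5.17519875e-03,  3.53320445e-05]), 'tcp_pos': array([0.24623288, 0.60116819, 0.24772873]), 'tool_rot': array([ 1.93171405e-01,  9.81164865e-01, -5.44952210e-04, -1.35186232e-04]), 'wrist_force': array([-0.23682974, -0.71676835, -0.16863681]), 'wrist_torque': array([-0.01268912,  0.01799777, -0.04086291]), 'gripper_force': 0.0, 'width': 0.08525190178476134}
```

View pics/scene0.png

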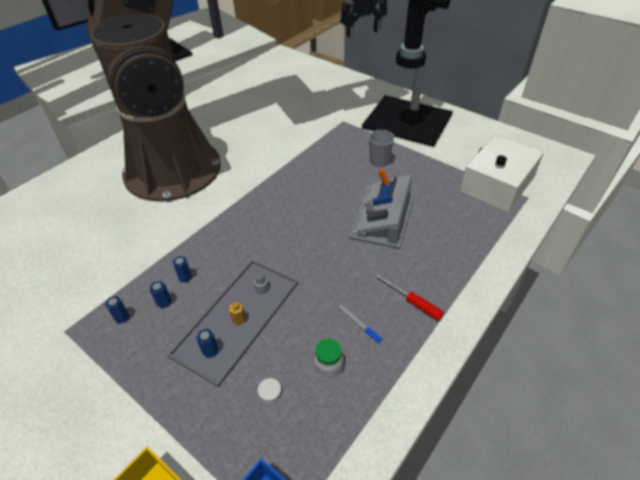

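View pics/top0.png

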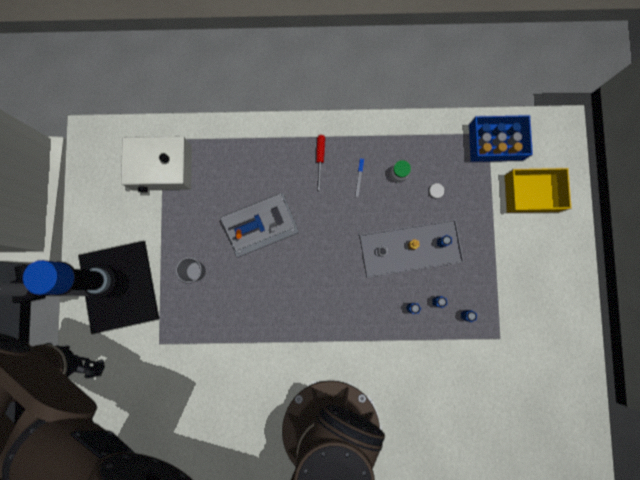

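The scene shows candidates at scene pixels (207,343) in the tray, and (182,269), (160,294) and (118,309) loose near the base. In the top view these are (445,241), (413,308), (440,301) and (469,315). The tray one fits: it stands in the grey tray and is farthest from the base, whose centre is near (333,430). I'll confirm with distances and an enlarged crop.

Run:
```python
from h import *
for n in("scene","top"):
    z=np.load(n+".npz");p,W=z["p"],z["W"];hsv=cv2.cvtColor(p,cv2.COLOR_RGB2HSV)
    ok=(W[...,0]>.2)&(W[...,0]<.9)&(abs(W[...,1])<.7)&(z["d"]>0)&(W[...,2]<.2)&(W[...,2]>.01)
    for nm,lo,hi in(("blue",(100,110,20),(125,255,255)),("orange",(5,150,100),(25,255,255))):
        m=(cv2.inRange(hsv,lo,hi)>0)&ok
        k,l,s,ce=cv2.connectedComponentsWithStats(m.astype(np.uint8))
        for i in range(1,k):
            if s[i,4]<15: continue
            q=W[l==i]; zt=np.percentile(q[:,2],95); t=q[q[:,2]>zt-.006]
            print(n,nm,ce[i].round(),s[i,4],"ztop",zt.round(3),"top c",t.mean(0).round(3),"dist",np.hypot(*t.mean(0)[:2]).round(3))
z=np.load("top.npz");W=z["W"]
print("mat z",W[260:280,320:350,2].mean())
a=cv2.resize(np.load("scene.npz")["p"][160:260,340:440],(400,400),interpolation=cv2.INTER_CUBIC)
b=cv2.resize(z["p"][185:265,210:310],(400,320),interpolation=cv2.INTER_CUBIC);b=cv2.copyMakeBorder(b,0,80,0,0,0)
c=cv2.resize(z["p"][215:330,350:490],(0,0),fx=2.8,fy=2.8);o=np.zeros((600,800,3),np.uint8)
o[:300,:300]=cv2.resize(a,(300,300));o[:240,310:610]=cv2.resize(b[:320],(300,240));o[300:600,:365]=cv2.resize(c,(365,300))
d=np.load("scene.npz")["p"][250:400,90:310];o[310:600,370:795]=cv2.resize(d,(425,290),interpolation=cv2.INTER_CUBIC)
cv2.imwrite("pics/crop1.png",o[:,:,::-1])
```

```text
scene blue [384. 195.] 218 ztop 0.076 top c [0.612 0.197 0.075] dist 0.643
scene blue [183. 270.] 220 ztop 0.06 top c [ 0.354 -0.248  0.058] dist 0.432
scene blue [161. 296.] 260 ztop 0.06 top c [ 0.371 -0.324  0.058] dist 0.492
scene blue [118. 311.] 273 ztop 0.06 top c [ 0.33  -0.405  0.058] dist 0.523
scene blue [208. 345.] 307 ztop 0.064 top c [ 0.544 -0.343  0.062] dist 0.643
scene blue [262. 472.] 429 ztop 0.071 top c [ 0.797 -0.452  0.069] dist 0.916
scene orange [383. 176.] 71 ztop 0.102 top c [0.559 0.245 0.1  ] dist 0.611
scene orange [235. 311.] 147 ztop 0.059 top c [ 0.532 -0.254  0.058] dist 0.589
scene orange [146. 466.] 594 ztop 0.071 top c [ 0.647 -0.558  0.069] dist 0.855
top blue [500. 136.] 1654 ztop 0.071 top c [ 0.837 -0.512  0.07 ] dist 0.982
top blue [252. 225.] 239 ztop 0.08 top c [0.603 0.204 0.079] dist 0.637
top blue [441. 242.] 61 ztop 0.068 top c [ 0.531 -0.331  0.066] dist 0.626
top blue [437. 301.] 63 ztop 0.065 top c [ 0.356 -0.312  0.063] dist 0.473
top blue [410. 308.] 47 ztop 0.064 top c [ 0.343 -0.232  0.061] dist 0.414
top blue [466. 315.] 77 ztop 0.063 top c [ 0.318 -0.392  0.061] dist 0.505
top orange [502. 147.] 43 ztop 0.061 top c [ 0.809 -0.516  0.057] dist 0.96
top orange [517. 146.] 45 ztop 0.061 top c [ 0.808 -0.561  0.059] dist 0.983
top orange [487. 147.] 44 ztop 0.061 top c [ 0.81  -0.471  0.058] dist 0.937
top orange [539. 191.] 309 ztop 0.075 top c [ 0.67  -0.6    0.071] dist 0.9
top orange [539. 174.] 21 ztop 0.023 top c [ 0.734 -0.632  0.02 ] dist 0.968
top orange [238. 234.] 37 ztop 0.107 top c [0.553 0.251 0.105] dist 0.607
top orange [414. 244.] 60 ztop 0.061 top c [ 0.526 -0.25   0.06 ] dist 0.582
mat z 0.0013820905134534493
```

View pics/crop1.png

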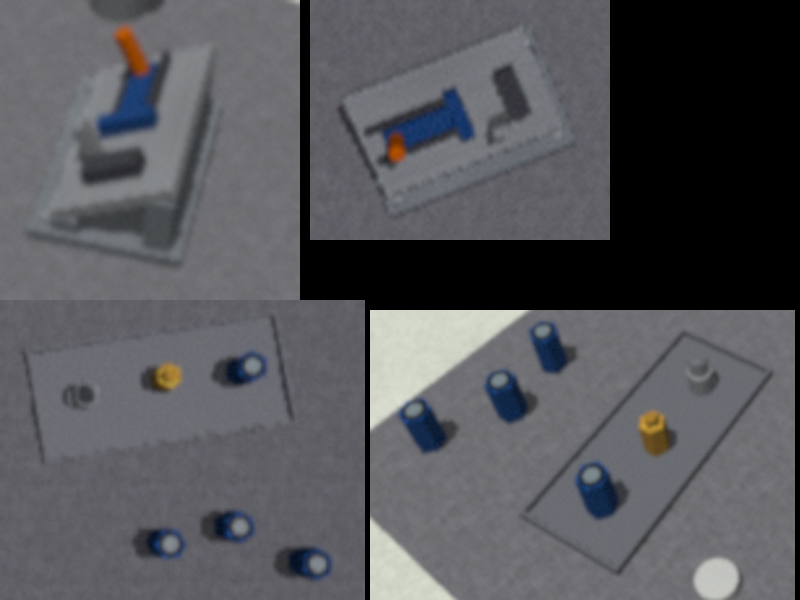

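The enlarged crop confirms it: the tray holds a blue hex with a glass top, a brass standoff and a steel barrel. The tray housing is 0.643 m from the base, against 0.43–0.52 m for the loose look-alikes. Next I estimate the nest pose from depth.

```bash
cat >> h.py <<'E'
def nestR(psi):
    from scipy.spatial.transform import Rotation as R
    return (R.from_euler('z',psi,degrees=True)*R.from_euler('y',-28,degrees=True)).as_matrix()
E
python3 - <<'E'
from h import *
for n in("scene","top"):
    z=np.load(n+".npz");W=z["W"];p=z["p"]
    m=(z["d"]>0)&(abs(W[...,0]-.61)<.13)&(abs(W[...,1]-.18)<.16)&(W[...,2]>.02)&(W[...,2]<.12)
    q=W[m];best=(0,)
    rng=np.random.default_rng(0)
    for _ in range(3000):
        a=q[rng.choice(len(q),3,False)];nn=np.cross(a[1]-a[0],a[2]-a[0]);l=np.linalg.norm(nn)
        if l<1e-6: continue
        nn/=l; nn*=np.sign(nn[2])
        if abs(np.degrees(np.arccos(nn[2]))-28)>6: continue
        k=(abs((q-a[0])@nn)<.0025).sum()
        if k>best[0]: best=(k,nn,a[0])
    i=q[abs((q-best[2])@best[1])<.003];c=i.mean(0);nn=np.linalg.svd(i-c)[2][2];nn*=np.sign(nn[2])
    rect=None
    psi=np.degrees(np.arctan2(-nn[1],-nn[0]))
    R=nestR(psi);loc=(i-c)@R; r=cv2.minAreaRect((loc[:,:2]*1000).astype(np.float32))
    print(n,len(i),"tilt",np.degrees(np.arccos(nn[2])).round(1),"psi",psi.round(1),"c",c.round(3),r)
    # rect centre in nest = (0,35.5)
    C=c+R[:,:2]@(np.array(r[0])/1000); O=C-R[:,1]*.0355; print("origin est",O.round(4), "plane z at 0.055 check")
E
```

```text
scene 1167 tilt 28.1 psi 21.0 c [0.612 0.191 0.058] ((-8.897235870361328, 11.543205261230469), (112.05074310302734, 188.54025268554688), 0.15050992369651794)
origin est [0.6137 0.1655 0.0536] plane z at 0.055 check
top 1241 tilt 27.8 psi 21.1 c [0.6   0.201 0.057] ((-11.248226165771484, 0.600189208984375), (188.88714599609375, 128.37225341796875), 89.7168197631836)
origin est [0.6035 0.1649 0.0522] plane z at 0.055 check
```

Request:
drive_tool(increments=[[[0, 35, -40, 8, 0, 0, 4], [0, 35, -40, 8, 0, 0, 4], [0, 35, -40, 8, 0, 0, 4], [0, 35, -40, 8, 0, 0, 4], [0, 35, -40, 8, 0, 0, 4], [0, 35, -40, 8, 0, 0, 4], [0, 35, -40, 8, 0, 0, 4], [0, 35, -40, 8, 0, 0, 4], [0, 35, -40, 8, 0, 0, 4], [0, 35, -40, 8, 0, 0, 4]]])

```text
time: 1.35
tcp_pos: [0.5972, 0.2, 0.3283]
tool_rot: [-0.155, 0.988, 0.0, -0.0]
wrist_force: [0.6, 0.2, -0.1]
width: 0.0857
gripper_force: 0.0
```

```bash
cat >> h.py <<'E'
def wcal():
    from scipy.spatial.transform import Rotation as Ro
    s=arm.get_state();c=dict(arm.calibration("wrist"));T=np.array(c["tool_from_camera"])
    Rt=Ro.from_quat(s["tool_rot"]).as_matrix(); Rw=Rt@T[:3,:3]; tw=Rt@T[:3,3]+s["tcp_pos"]
    c["R"]=Rw.T;c["t"]=-Rw.T@tw;c["pos"]=tw; return s,c
def wcap(name):
    s,c=wcal();p,d=arm.capture("wrist");cv2.imwrite(f"pics/{name}.png",p[:,:,::-1]);W=pts(c,d);np.savez(f"{name}.npz",p=p,d=d,W=W,R=c["R"],t=c["t"],K=[c["fx"],c["fy"],c["cx"],c["cy"]]);return s,c,p,d,W
E
python3 - <<'E'
from h import *
s,c,p,d,W=wcap("w1")
print(s["time"],s["tcp_pos"].round(4),s["tool_rot"].round(3),s["joint_positions"].round(2),np.array(c["tool_from_camera"]).round(3).tolist(),c["fx"],c["pos"])
E
```

```text
1.35 [0.5972 0.2    0.3283] [-0.155  0.988  0.    -0.   ] [ 0.27  0.39  1.55  0.    1.21 -1.61] [[-0.001, -0.961, -0.276, 0.069], [1.0, -0.001, -0.0, 0.001], [0.0, -0.276, 0.961, -0.125], [0.0, 0.0, 0.0, 1.0]] 344.5461617103625 [0.53147724 0.17978368 0.45382452]
```

View pics/w1.png

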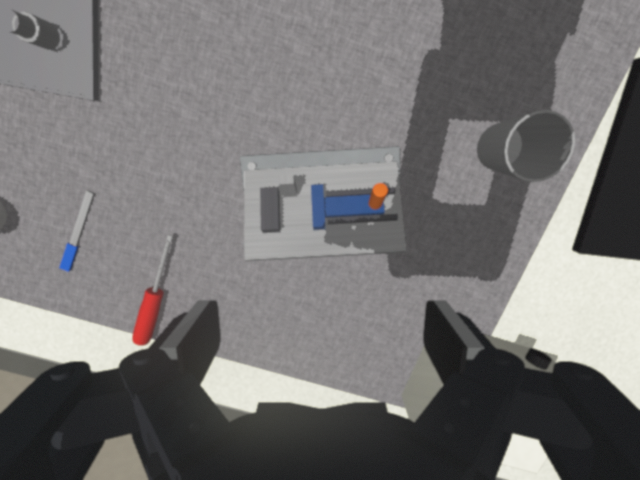

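The wrist view shows the nest clearly: fixed jaw at (270,210), blue jaw at (318,207), stop at (292,186) and knob top at (379,190). I'll measure these in the nest frame.

```bash
cat > nest.py <<'E'
from h import *
import sys
def ana(f):
    z=np.load(f);W=z["W"];p=z["p"];hsv=cv2.cvtColor(p,cv2.COLOR_RGB2HSV);ok=z["d"]>0
    # seat plane
    R=nestR(21);O=np.array([.61,.165,.055]);L=(W-O)@R
    m=ok&(abs(L[...,0])<.05)&(L[...,1]>-.05)&(L[...,1]<.115)&(abs(L[...,2])<.006)
    q=W[m];c=q.mean(0);nn=np.linalg.svd(q-c,full_matrices=False)[2][2];nn*=np.sign(nn[2])
    print("seat n tilt",np.degrees(np.arccos(nn[2])).round(2),"psi",np.degrees(np.arctan2(-nn[1],-nn[0])).round(1),"off",np.median(L[m][:,2]).round(4),m.sum())
    off=np.median(L[m][:,2]);L[...,2]-=off
    def rect(m,nm):
        n_,l,s,ce=cv2.connectedComponentsWithStats(m.astype(np.uint8));
        i=1+np.argmax(s[1:,4]);q=L[l==i];r=cv2.minAreaRect((q[:,:2]*1000).astype(np.float32))
        print(nm,s[i,4],"mean",(q.mean(0)*1000).round(1),"rect",np.round(r[0],1),np.round(r[1],1),round(r[2],1),"p2/98",(np.percentile(q,[2,98],0)*1000).round(1).tolist())
    blue=cv2.inRange(hsv,(100,110,20),(125,255,255))>0;org=cv2.inRange(hsv,(5,150,100),(25,255,255))>0
    near=ok&(abs(L[...,0])<.07)&(L[...,1]>-.07)&(L[...,1]<.14)
    rect(near&blue&(L[...,2]>.012)&(L[...,2]<.02),"blue jaw top")
    rect(near&~blue&~org&(L[...,2]>.0115)&(L[...,2]<.02)&(L[...,1]<.0)&(L[...,0]>-.03),"fixed jaw top")
    rect(near&~blue&~org&(L[...,2]>.034)&(L[...,2]<.045)&(L[...,1]<.03),"stop top")
    rect(near&org&(L[...,2]>.048)&(L[...,2]<.06),"knob top")
    rect(near&(abs(L[...,2])<.008),"seat")
if __name__=="__main__": ana(sys.argv[1])
E
python3 nest.py w1.npz
```

```text
seat n tilt 28.1 psi 21.5 off -0.0014 8059
blue jaw top 448 mean [ 3.5 34.5 15. ] rect [ 3.2 34.7] [49.3 12.7] 0.0 p2/98 [[-20.0, 28.6, 13.4], [27.1, 40.6, 16.5]]
fixed jaw top 777 mean [  3.4 -20.8  14.8] rect [  2.7 -21.1] [50.8 20.3] 0.3 p2/98 [[-21.4, -30.8, 12.8], [27.6, -11.1, 16.4]]
stop top 165 mean [-18.9   2.1  39.4] rect [-19.6   2. ] [15.6 10.8] 88.9 p2/98 [[-24.6, -5.5, 34.6], [-14.5, 9.8, 41.4]]
knob top 185 mean [ 4.  98.5 52.8] rect [ 3.6 98.7] [14.  14.9] 2.7 p2/98 [[-3.2, 91.6, 48.6], [10.3, 106.0, 54.9]]
seat 11046 mean [ 8.  38.8  0.2] rect [ 2.7 39.1] [110.6 189.5] 0.0 p2/98 [[-50.1, -50.7, -2.0], [57.3, 128.4, 7.3]]
```

Request:
drive_tool(increments=[[[0, -6, -54, -7, 0, 0, -4], [0, -6, -54, -7, 0, 0, -4], [0, -6, -54, -7, 0, 0, -4], [0, -6, -54, -7, 0, 0, -4], [0, -6, -54, -7, 0, 0, -4], [0, -6, -54, -7, 0, 0, -4], [0, -6, -54, -7, 0, 0, -4], [0, -6, -54, -7, 0, 0, -4], [0, -6, -54, -7, 0, 0, -4], [0, -6, -54, -7, 0, 0, -4]]])

```text
time: 2.65
tcp_pos: [0.5358, -0.3402, 0.2578]
tool_rot: [0.194, 0.981, 0.0, -0.0]
wrist_force: [1.3, 0.2, -0.4]
width: 0.0854
gripper_force: 0.0
```

Run:
```python
from h import *
s,c,p,d,W=wcap("w2")
print(s["time"],s["tcp_pos"].round(4),s["joint_positions"].round(2))
hsv=cv2.cvtColor(p,cv2.COLOR_RGB2HSV)
m=(d>0)&(abs(W[...,0]-.54)<.05)&(abs(W[...,1]+.338)<.05)&(W[...,2]>.055)
q=W[m];print(m.sum(),np.median(q[:,2]),q.mean(0).round(4))
h=cv2.convexHull((q[:,:2]*1000).astype(np.float32));r=cv2.minEnclosingCircle(h);print("circle",r)
P=h[:,0]
for a in range(0,180,5):
    u=np.array([np.cos(np.radians(a)),np.sin(np.radians(a))]);v=P@u;print(a,round(v.max()-v.min(),1),round((v.max()+v.min())/2,1),end=" | ")
v,u=np.nonzero(m);cv2.imwrite("pics/c2.png",cv2.resize(p[v.min()-40:v.max()+80,u.min()-60:u.max()+60,::-1],(0,0),fx=4,fy=4,interpolation=cv2.INTER_CUBIC)[:600,:800]);print(u.min(),u.max(),v.min(),v.max())
```

```text
2.65 [ 0.5358 -0.3402  0.2578] [-0.61  0.45  1.62  0.    1.07 -1.79]
41977 0.322230894941076 [ 0.5254 -0.335   0.3114]
circle ((534.002197265625, -338.13104248046875), 58.90974044799805)
0 66.1 535.2 | 5 74.0 503.5 | 10 81.4 468.0 | 15 88.1 428.9 | 20 94.2 386.6 | 25 99.7 341.3 | 30 104.5 293.5 | 35 108.6 243.5 | 40 112.2 191.7 | 45 114.9 138.5 | 50 116.7 84.2 | 55 117.7 29.3 | 60 117.7 -25.8 | 65 116.9 -80.8 | 70 115.2 -135.1 | 75 112.6 -188.4 | 80 109.2 -240.2 | 85 104.9 -290.2 | 90 100.0 -338.0 | 95 98.3 -383.4 | 100 96.0 -425.9 | 105 92.9 -465.1 | 110 89.1 -500.8 | 115 84.7 -532.7 | 120 79.6 -560.5 | 125 74.1 -584.2 | 130 68.1 -603.4 | 135 61.6 -618.1 | 140 55.3 -627.6 | 145 49.0 -632.2 | 150 42.3 -632.0 | 155 38.1 -626.7 | 160 38.6 -617.4 | 165 42.5 -603.9 | 170 49.3 -586.1 | 175 57.7 -562.8 | 0 534 205 479
```

View pics/c2.png

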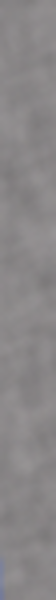

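The mask picked up the gripper itself, so the crop was useless. I'll redo it with a height limit.

Run:
```python
from h import *
z=np.load("w2.npz");p,d,W=z["p"],z["d"],z["W"]
m=(d>0)&(abs(W[...,0]-.54)<.05)&(abs(W[...,1]+.338)<.05)&(W[...,2]>.055)&(W[...,2]<.075)
q=W[m];print(m.sum(),np.median(q[:,2]),q.mean(0).round(4))
m=m&(abs(W[...,2]-np.median(q[:,2]))<.003);q=W[m]
P=(q[:,:2]*1000)
w=[]
for a in range(0,180,3):
    u=np.array([np.cos(np.radians(a)),np.sin(np.radians(a))]);v=P@u;lo,hi=np.percentile(v,[.3,99.7]);w.append(hi-lo)
w=np.array(w);print(w.round(1))
a=np.arange(0,180,3);ph=np.angle((w*np.exp(6j*np.radians(a))).sum());print("min width (flat normal) at",(np.degrees(ph)+180)/6%60)
print(cv2.minEnclosingCircle(P.astype(np.float32)))
v,u=np.nonzero(m);print(u.min(),u.max(),v.min(),v.max())
cv2.imwrite("pics/c3.png",cv2.resize(p[max(0,v.min()-40):v.max()+70,max(0,u.min()-60):u.max()+60,::-1],(0,0),fx=3.5,fy=3.5,interpolation=cv2.INTER_CUBIC)[:600,:800])
```

```text
897 0.06453057448981474 [ 0.536  -0.3393  0.0643]
[32.9 32.8 32.6 32.4 32.1 31.7 31.3 30.9 30.3 30.  29.9 30.3 30.7 31.1
 31.5 31.7 31.8 32.  32.1 32.2 32.1 32.  31.8 31.7 31.5 31.3 31.1 30.7
 30.2 29.7 29.7 30.1 30.6 30.9 31.3 31.5 31.7 31.8 31.9 32.  32.1 32.2
 32.2 32.  31.6 31.1 30.8 30.4 30.1 29.9 30.2 30.4 30.7 31.3 31.8 32.2
 32.6 32.8 32.9 33. ]
min width (flat normal) at 28.304098074691527
((536.7103881835938, -339.7596130371094), 17.011503219604492)
303 338 206 239
```

View pics/c3.png

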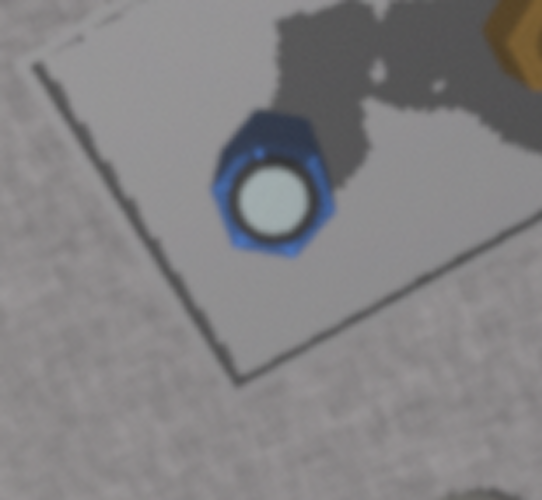

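The crop shows the window at about (320,222) in the full image and a clear hexagon. The centre is (0.537,-0.340), the top is at 0.0645 m (expected 0.065), and a flat normal lies at 88°. I'll grasp along that flat pair.

Request:
drive_tool(increments=[[[0, 1, 0.4, -20, 0, 0, 7], [0, 0, 0, -30, 0, 0, 7], [0, 0, 0, -35, 0, 0, 6.7], [0, 0, 0, -40, 0, 0, 0], [0, 0, 0, -40, 0, 0, 0], [0, 0, 0, -30, 0, 0, 0], [0, 0, 0, -18, 0, 0, 0], [0, 0, 0, 0, 0, 0, 0], [0.5, 0, 0, 0, 0, 0, 0], [0.8, 0, 0, 0, 0, 0, 0]]], newtons=40)

```text
time: 3.95
tcp_pos: [0.538, -0.3386, 0.0466]
tool_rot: [0.014, 1.0, -0.001, 0.001]
wrist_force: [0.0, 0.2, 0.4]
width: 0.0517
gripper_force: 0.0
```

Request:
drive_tool(increments=[[[1, 0, 0, 0, 0, 0, 0], [1, 0, 0, 0, 0, 0, 0], [1, 0, 0, 0, 0, 0, 0], [1, 0, 0, 5, 0, 0, 0], [1, 0, 0, 20, 0, 0, 0], [1, 0, 0, 30, 0, 0, 0], [1, 0, 0, 35, 0, 0, 0], [1, 0, 0, 35, 0, 0, 0], [1, 0, 0, 35, 0, 0, 0], [1, 0, 0, 30, 0, 0, 0]]])

```text
time: 5.2
tcp_pos: [0.5374, -0.3381, 0.2383]
tool_rot: [0.014, 1.0, -0.0, 0.001]
wrist_force: [-0.1, 0.7, -0.5]
width: 0.0294
gripper_force: 39.6
```

Request:
drive_tool(increments=[[[1, 3, 49, 0, 0, 0, 7.5], [1, 3, 49, 0, 0, 0, 7.5], [1, 3, 49, 0, 0, 0, 7.6], [1, 3, 49, 0, 1.43, -3.74, 0], [1, 3, 49, 0, 1.43, -3.74, 0], [1, 3, 49, 0, 1.43, -3.74, 0], [1, 3, 49, 0, 1.43, -3.74, 0], [1, 3, 49, 0, 1.43, -3.74, 0], [1, 3, 49, 0, 1.43, -3.74, 0], [1, 1, 50, 0, 1.43, -3.74, 0]]])

```text
time: 6.45
tcp_pos: [0.5655, 0.1545, 0.237]
tool_rot: [-0.177, 0.953, 0.044, 0.24]
wrist_force: [0.8, 0.2, -1.0]
width: 0.0292
gripper_force: 39.7
```

```bash
cat > tgt.py <<'E'
from h import *
import sys
from scipy.spatial.transform import Rotation as Ro
O=np.array([.6117,.1697,.0552]);R=nestR(21)
s=arm.get_state();n=np.array([float(a) for a in sys.argv[1:4]])/1000
Rg=R@np.diag([-1,1,-1]);Rt=Ro.from_quat(s["tool_rot"]).as_matrix()
print("t",s["time"],"tcp nest mm",((s["tcp_pos"]-O)@R*1000).round(1),"to go mm",((O+R@n-s["tcp_pos"])*1000).round(1),"turn deg",np.degrees(Ro.from_matrix(Rg@Rt.T).as_rotvec()).round(1),"q",s["joint_positions"].round(2),"F nest",(s["wrist_force"]@R).round(1),s["width"])
E
python3 tgt.py 4.3 3 82
python3 - <<'E'
from h import *
wcap("w3")
c,p,d=cap("scene");cv2.imwrite("pics/s3.png",cv2.resize(p[100:280,280:520,::-1],(800,600),interpolation=cv2.INTER_CUBIC))
E
```

```text
t 6.45 tcp nest mm [ 42.4   2.3 183.3] to go mm [  12.7    5.6 -107.4] turn deg [-0.1  0.3 -0. ] q [ 0.15  0.24  2.16  0.37  0.28 -2.11] F nest [ 0.2 -0.1 -1.3] 0.02919182216778774
```

View pics/w3.png

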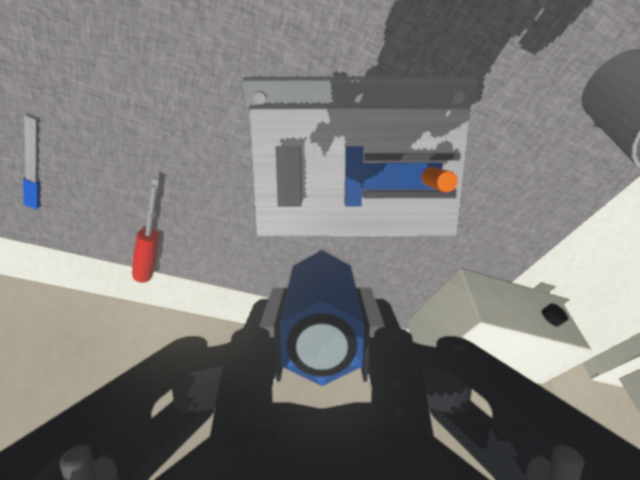

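The housing is held square in the gripper (window at (321,346)), with the nest ahead: fixed jaw at (289,175), blue jaw at (355,175) and knob at (446,180). I'll re-measure the nest and the held housing from here.

```bash
python3 nest.py w3.npz
python3 - <<'E'
from h import *
z=np.load("w3.npz");s=arm.get_state()
from scipy.spatial.transform import Rotation as Ro
Rt=Ro.from_quat(s["tool_rot"]).as_matrix();T=(z["W"]-s["tcp_pos"])@Rt
p=z["p"];q=T[335:358,310:333].reshape(-1,3);print("window tool mm",(np.median(q,0)*1000).round(1))
hsv=cv2.cvtColor(p,cv2.COLOR_RGB2HSV);m=np.zeros((480,640),np.uint8)
m[310:395,275:370]=1
m=(m>0)&(abs(T[...,2]-np.median(q[:,2]))<.0025)&(abs(T[...,0])<.025)&(abs(T[...,1])<.02)
P=T[m]*1000;print(m.sum(),np.percentile(P,[1,99],0).round(1),cv2.minEnclosingCircle(P[:,:2].astype(np.float32)))
E
```

```text
seat n tilt 28.09 psi 21.3 off -0.0012 15732
blue jaw top 907 mean [ 2.2 33.9 15. ] rect [ 2.5 34.1] [48.1 13.6] 0.9 p2/98 [[-20.7, 27.7, 13.5], [25.4, 40.5, 16.5]]
fixed jaw top 1466 mean [  1.9 -21.1  14.9] rect [  2.5 -21.2] [49.7 20.2] 0.0 p2/98 [[-21.5, -30.8, 13.4], [26.4, -11.5, 16.4]]
stop top 300 mean [-20.    1.8  40. ] rect [-19.9   1.6] [ 9.4 15.7] 0.0 p2/98 [[-24.6, -6.2, 38.5], [-15.2, 9.5, 41.2]]
knob top 363 mean [ 2.1 97.5 53. ] rect [ 2.3 98.3] [14.6 14.6] 0.3 p2/98 [[-4.4, 91.2, 49.2], [9.1, 104.6, 54.7]]
seat 20633 mean [-1.  36.9  0.2] rect [ 2.  38.8] [189.9 110.7] 90.0 p2/98 [[-51.0, -50.7, -1.5], [55.2, 128.1, 7.4]]
window tool mm [  0.1  -1.9 -19.1]
5911 [[-15.3 -17.7 -21.3]
 [ 12.8  14.5 -16.8]] ((-2.395333766937256, -1.6164501905441284), 19.918996810913086)
```

Request:
drive_tool(increments=[[[1, 1.1, 1, -17, 0, 0, 0], [1, 1.1, 1, -17, 0, 0, 0], [1, 1.1, 1, -17, 0, 0, 0], [1, 1.1, 1, -17, 0, 0, 0], [1, 1.1, 1, -17, 0, 0, 0], [1, 1, 0.7, -16, 0, 0, 0], [1, 4.4, 1.7, -8.8, 0, 0, 0], [1, 4.4, 1.7, -8.8, 0, 0, 0], [1, 4.4, 1.7, -8.8, 0, 0, 0], [1, 0, 0, 0, 0, 0, 0]]])

```text
time: 7.8
tcp_pos: [0.5914, 0.1666, 0.1229]
tool_rot: [-0.177, 0.957, 0.042, 0.226]
wrist_force: [0.7, 0.1, -1.7]
width: 0.0293
gripper_force: 40.0
```

```bash
python3 tgt.py 2 5.3 42
python3 - <<'E'
from h import *
s,c,p,d,W=wcap("w4")
E
```

```text
t 7.8 tcp nest mm [14.   4.3 69.2] to go mm [  1.7   1.7 -29.6] turn deg [ 0.5 -1.3  0. ] q [ 0.18  0.48  2.17  1.18  0.09 -2.92] F nest [-0.2 -0.1 -1.8] 0.029283948762903755
```

View pics/w4.png

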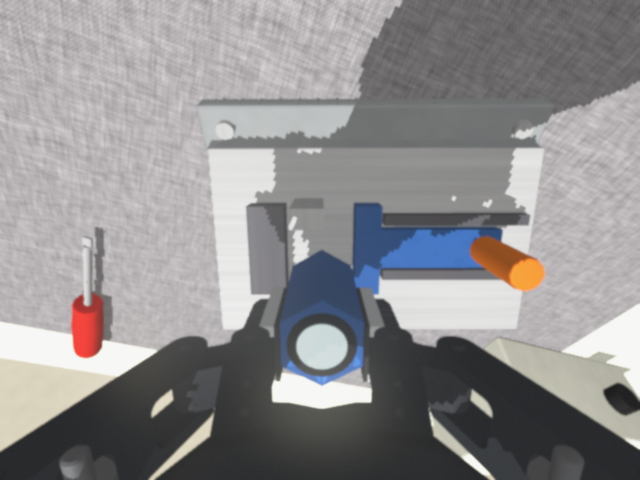

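The arm sits at its j5 and j6 limits (0.09 and -2.92) near a wrist singularity, so the pose fell short. I'll fit a simple kinematic model to the recorded states and plan a half-turned wrist.

```bash
cat > kin.py <<'E'
from h import *
from scipy.spatial.transform import Rotation as Ro
from scipy.optimize import least_squares
s=arm.get_state()
D=[([1.13539,.480783,1.596807,0,1.065125,-.04662],[.246233,.601168,.247729],[.193171,.981165,-.000545,-.000135]),
([.27,.39,1.55,0,1.21,-1.61],[.5972,.2,.3283],[-.155,.988,0,0]),([-.61,.45,1.62,0,1.07,-1.79],[.5358,-.3402,.2578],[.194,.981,0,0]),
([.15,.24,2.16,.37,.28,-2.11],[.5655,.1545,.237],[-.177,.953,.044,.24]),
(list(s["joint_positions"]),list(s["tcp_pos"]),list(s["tool_rot"]))]
wt=[1,.15,.15,.15,1]
E=lambda a,t:Ro.from_euler(a,t).as_matrix()
def fk(q,k):
    a,h,L1,e,L2,Dt,_=k
    R1=E('z',q[0]);R2=R1@E('y',q[1]);R3=R2@E('y',q[2])
    p=np.array([0,0,h])+R1@[a,0,0]+R2@[0,0,L1]+R3@[e,0,L2]
    R=R3@E('z',q[3])@E('y',q[4])@E('z',q[5]);return p+R@[0,0,Dt],R@E('z',_)
def res(k):
    o=[]
    for (q,p,r),w in zip(D,wt):
        P,R=fk(q,k);o+=list(w*(P-p)*5)+list(w*(Ro.from_matrix(R@Ro.from_quat(r).as_matrix().T)).as_rotvec())
    return np.array(o)
best=min((least_squares(res,[.05,.4,.6,0,.6,.25,z]) for z in(0,1.57,3.14,-1.57)),key=lambda f:f.cost)
k=best.x
lo=np.array([-2.75,-.82,.23,-1.56,.09,-2.92]);hi=np.array([2.75,2.05,2.67,4.7,2.69,2.92])
O=np.array([.6117,.1697,.0552]);R=nestR(21)
def ik(p,Rg,q0,pen=1):
    f=lambda q:np.r_[(fk(q,k)[0]-p)*5,Ro.from_matrix(fk(q,k)[1]@Rg.T).as_rotvec()]
    b=least_squares(f,np.clip(q0,lo+1e-3,hi-1e-3),bounds=(lo,hi),xtol=1e-12,ftol=1e-12);return b.x,b.cost
if __name__=="__main__":
    print("k",k.round(4),"cost",best.cost,"res",res(k).round(4).tolist()[-6:],res(k).round(4).tolist()[:6])
    Rg=R@np.diag([1,-1,-1])   # half turn: tool y=-nest y, tool x=+nest x
    q0=[.2,.5,2.1,2.2,.12,-.8]
    for nm,n in(("seat",(2,5,42)),("+8",(2,5,50)),("+18",(2,5,60)),("+30",(2,5,72)),("+50",(2,5,92)),("knob",(2,100,42)),("knob+30",(2,100,72)),("knob in",(2,90,42))):
        q,c=ik(O+R@(np.array(n)/1e3),Rg,q0);print(nm,q.round(3),"%.1e"%c)
E
python3 kin.py
```

```text
k [-0.2582  0.6562  0.8642  0.1734  0.6774  0.6954  1.5707] cost 0.012542867638342408 res [0.0006, -0.0079, -0.0011, -0.0001, -0.0, 0.0001] [0.137, -0.0648, -0.0055, -0.0, -0.0, 0.0001]
seat [ 0.175  0.538  2.198  2.27   0.117 -0.873] 2.3e-23
+8 [ 0.172  0.525  2.202  2.198  0.112 -0.802] 4.7e-22
+18 [ 0.169  0.507  2.207  2.096  0.107 -0.702] 1.2e-26
+30 [ 0.165  0.486  2.213  1.954  0.101 -0.563] 3.9e-28
+50 [ 0.158  0.451  2.222  1.681  0.098 -0.296] 6.9e-31
knob [ 0.502  0.538  2.202  3.798  0.104 -2.105] 1.1e-24
knob+30 [ 0.518  0.487  2.219  4.11   0.09  -2.404] 9.1e-06
knob in [ 0.468  0.537  2.203  3.649  0.098 -1.986] 1.1e-22
```

```bash
sed -i 's/a,h,L1,e,L2,Dt,_=k/a,h,L1,e,L2,Dt,_,dd=k/; s/R1@\[a,0,0\]/R1@[a,dd,0]/; s/.6,.25,z\])/.6,.25,z,.03])/' kin.py; python3 kin.py
```

```text
k [-0.0036  0.3217  0.6011  0.0346  0.4481  0.359   1.5707  0.0302] cost 1.582609207970542e-05 res [-0.0002, 0.0011, 0.0001, -0.0001, -0.0, 0.0001] [0.0007, -0.0002, 0.0005, -0.0, -0.0, 0.0001]
seat [ 0.175  0.541  2.202  2.318  0.122 -0.921] 4.0e-28
+8 [ 0.173  0.524  2.207  2.234  0.115 -0.838] 2.7e-28
+18 [ 0.171  0.502  2.213  2.11   0.106 -0.715] 1.8e-28
+30 [ 0.168  0.476  2.22   1.929  0.099 -0.535] 2.1e-23
+50 [ 0.164  0.432  2.229  1.562  0.095 -0.17 ] 1.1e-19
knob [ 0.387  0.54   2.206  3.243  0.094 -1.654] 6.2e-29
knob+30 [ 0.389  0.479  2.242  3.279  0.09  -1.688] 2.5e-04
knob in [ 0.364  0.54   2.208  3.131  0.095 -1.562] 1.4e-20
```

Request:
drive_tool(increments=[[[1, -1.3, -0.5, 2.6, 4.38, 1.68, -8.83], [1, -1.3, -0.5, 2.6, 4.38, 1.68, -8.83], [1, -1.3, -0.5, 2.6, 4.38, 1.68, -8.83], [1, -1.3, -0.5, 2.6, 4.38, 1.68, -8.83], [1, -1.3, -0.5, 2.6, 4.38, 1.68, -8.83], [1, -1.3, -0.5, 2.6, 4.38, 1.68, -8.83], [1, -1.3, -0.5, 2.6, 4.38, 1.68, -8.83], [1, -1.3, -0.5, 2.6, 4.38, 1.68, -8.83], [1, -1.3, -0.5, 2.6, 4.38, 1.68, -8.83], [1, -1.3, -0.5, 2.6, 4.38, 1.68, -8.83]]])

```text
time: 9.1
tcp_pos: [0.5777, 0.1614, 0.1495]
tool_rot: [0.617, 0.748, 0.218, 0.109]
wrist_force: [-0.2, -0.0, -1.4]
width: 0.0298
gripper_force: 40.0
```

Request:
drive_tool(increments=[[[1, 0, 0, 0, 4.38, 1.68, -8.83], [1, 0, 0, 0, 4.38, 1.68, -8.83], [1, 0, 0, 0, 4.38, 1.68, -8.83], [1, 0, 0, 0, 4.38, 1.68, -8.83], [1, 0, 0, 0, 4.38, 1.68, -8.83], [1, 0, 0, 0, 4.38, 1.68, -8.83], [1, 0, 0, 0, 4.38, 1.68, -8.83], [1, 0, 0, 0, 4.38, 1.68, -8.83], [1, 0, 0, 0, 0, 0, 0], [1, 0, 0, 0, 0, 0, 0]]])

```text
time: 10.35
tcp_pos: [0.5779, 0.1614, 0.1493]
tool_rot: [0.951, 0.178, 0.249, -0.046]
wrist_force: [-0.5, -0.1, -0.1]
width: 0.0291
gripper_force: 40.0
```

```bash
sed -i 's/diag(\[-1,1,-1\])/diag([1,-1,-1])/' tgt.py; python3 tgt.py 2 5 92;python3 - <<'E'
from h import *
wcap("w5")
E
python3 nest.py w5.npz
```

```text
t 10.35 tcp nest mm [13.7  4.4 99.3] to go mm [ -6.7  -1.9 -11.9] turn deg [-0.4  1.3 -0.2] q [ 0.16  0.41  2.22  1.59  0.1  -0.2 ] F nest [-0.5  0.   0.1] 0.029106259239873238
seat n tilt 27.87 psi 21.5 off -0.0013 14886
blue jaw top 760 mean [15.7 34.4 14.9] rect [14.5 34.1] [13.7 26.5] 88.0 p2/98 [[2.2, 27.3, 13.3], [27.3, 40.6, 16.2]]
fixed jaw top 1360 mean [ 13.5 -21.8  14.8] rect [ 10.2 -21.3] [35.3 20.1] 0.5 p2/98 [[-4.7, -30.9, 13.0], [27.4, -11.5, 16.1]]Traceback (most recent call last):
  File "nest.py", line 22, in <module>
    if __name__=="__main__": ana(sys.argv[1])
                             ~~~^^^^^^^^^^^^^
  File "nest.py", line 19, in ana
    rect(near&~blue&~org&(L[...,2]>.034)&(L[...,2]<.045)&(L[...,1]<.03),"stop top")
    ~~~~^^^^^^^^^^^^^^^^^^^^^^^^^^^^^^^^^^^^^^^^^^^^^^^^^^^^^^^^^^^^^^^^^^^^^^^^^^^
  File "nest.py", line 13, in rect
    i=1+np.argmax(s[1:,4]);q=L[l==i];r=cv2.minAreaRect((q[:,:2]*1000).astype(np.float32))
        ~~~~~~~~~^^^^^^^^^
    return _wrapfunc(a, 'argmax', axis=axis, out=out, **kwds)
    return bound(*args, **kwds)
ValueError: attempt to get argmax of an empty sequence
```

View pics/w5.png

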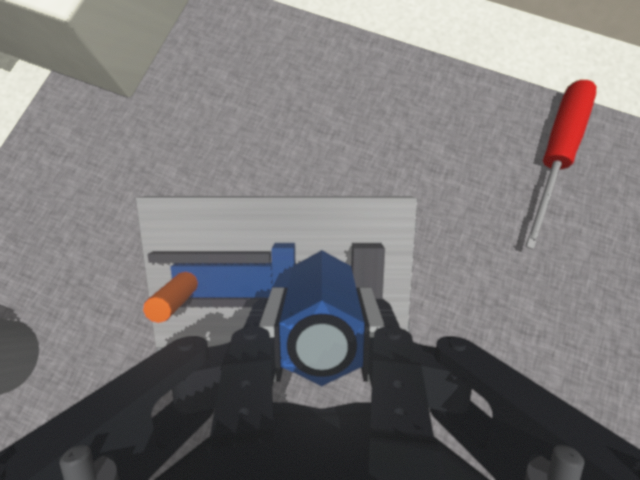

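Run:
```python
from h import *
z=np.load("w5.npz");s=arm.get_state();print("K",z["K"])
from scipy.spatial.transform import Rotation as Ro
Rt=Ro.from_quat(s["tool_rot"]).as_matrix();T=(z["W"]-s["tcp_pos"])@Rt*1000
q=T[335:358,310:333].reshape(-1,3);print("window",np.median(q,0).round(1))
hsv=cv2.cvtColor(z["p"],cv2.COLOR_RGB2HSV)
g=cv2.inRange(hsv,(0,0,110),(180,80,255));g[:315]=0;g[378:]=0;g[:,:290]=0;g[:,352:]=0
n,l,st,ce=cv2.connectedComponentsWithStats(g);i=l[346,321];print("window px",ce[i],st[i]);print("at",np.median(T[l==i],0).round(1))
for r in(300,320):
    b=np.nonzero((hsv[r,270:380,0]>100)&(hsv[r,270:380,1]>110))[0]+270;print(r,b.min(),b.max(),T[r,b.min()+2].round(1),T[r,b.max()-2].round(1))
for r,cL,cR in((310,270,373),): print("pads",T[r,cL].round(1),T[r,cR].round(1))
```

```text
K [344.54616171 344.54616171 321.39304897 244.37500467]
window [  3.3  -1.  -18.6]
window px [321.36833515 346.3351469 ] [ 296  324   51   46 1838]
at [  3.2  -1.  -18.5]
300 286 357 [ 12.4 -14.   -0.6] [12.3 12.4 -0.4]
320 280 362 [ 12.  -14.7 -16.1] [ 12.3  12.6 -16.6]
pads [ 11.8 -20.1  -8.1] [12.2 18.2 -8.9]
```

Request:
drive_tool(increments=[[[1, -3.2, -2, -6.1, -0.2, 0.65, -0.1], [1, -3.2, -2, -6.1, -0.2, 0.65, -0.1], [1, 3.5, 1.35, -7.07, 0, 0, 0], [1, 3.5, 1.35, -7.07, 0, 0, 0], [1, 3.5, 1.35, -7.07, 0, 0, 0], [1, 3.5, 1.35, -7.07, 0, 0, 0], [1, 3.5, 1.35, -7.07, 0, 0, 0], [1, 0, 0, 0, 0, 0, 0], [1, 0, 0, 0, 0, 0, 0], [1, 0, 0, 0, 0, 0, 0]]])

```text
time: 11.65
tcp_pos: [0.589, 0.1641, 0.1018]
tool_rot: [0.954, 0.175, 0.238, -0.045]
wrist_force: [-0.2, -0.9, -1.0]
width: 0.0295
gripper_force: 40.0
```

```bash
python3 tgt.py 1.5 3 42.5
```

```text
t 11.65 tcp nest mm [ 1.4  2.9 52.1] to go mm [ 4.2  1.7 -8.4] turn deg [-0.1 -0.   0.2] q [ 0.17  0.52  2.21  2.21  0.12 -0.82] F nest [-0.9 -0.7 -0.7] 0.029547385367654954
```

Exactly on pose, with no contact yet. I'll lower onto the seat gently.

Request:
drive_tool(increments=[[[1, 1.1, 0.45, -2.2, 0, 0, 0], [1, 1.1, 0.45, -2.2, 0, 0, 0], [1, 1.1, 0.45, -2.2, 0, 0, 0], [1, 0.45, 0.17, -0.9, 0, 0, 0], [1, 0.45, 0.17, -0.9, 0, 0, 0], [1, 0, 0, 0, 0, 0, 0], [1, 0, 0, 0, 0, 0, 0], [1, 0, 0, 0, 0, 0, 0], [1, 0, 0, 0, 0, 0, 0], [1, 0, 0, 0, 0, 0, 0]]])

```text
time: 12.9
tcp_pos: [0.5929, 0.1658, 0.0936]
tool_rot: [0.954, 0.175, 0.238, -0.045]
wrist_force: [-9.0, -2.6, 14.6]
width: 0.0297
gripper_force: 42.1
```

```bash
python3 tgt.py 1.5 3 42.5
```

```text
t 12.9 tcp nest mm [ 1.3  3.  42.8] to go mm [ 0.3  0.1 -0.2] turn deg [-0.1 -0.   0.2] q [ 0.17  0.54  2.2   2.31  0.12 -0.92] F nest [-1.4  0.8 17.2] 0.02967158937441195
```

Request:
drive_tool(increments=[[[1, -0.1, 0, 0.2, 0, 0, 0], [1, -0.65, -0.25, -0.38, 0, 0, 0], [1, -0.65, -0.25, -0.38, 0, 0, 0], [1, -0.65, -0.25, -0.38, 0, 0, 0], [1, 0, 0, 0, 0, 0, 0], [1, 0, 0, 0, 0, 0, 0], [1, 0, 0, 0, 0, 0, 0], [1, 0, 0, 0, 0, 0, 0], [1, 0, 0, 0, 0, 0, 0], [1, 0, 0, 0, 0, 0, 0]]])

```text
time: 14.15
tcp_pos: [0.5926, 0.1657, 0.0935]
tool_rot: [0.954, 0.175, 0.24, -0.045]
wrist_force: [1.0, -0.1, 10.6]
width: 0.0297
gripper_force: 41.3
```

```bash
python3 tgt.py -1.5 3 42.5
```

```text
t 14.15 tcp nest mm [ 0.9  3.1 42.9] to go mm [-1.8 -0.8 -1.5] turn deg [-0.2  0.2  0.2] q [ 0.17  0.54  2.21  2.34  0.13 -0.95] F nest [ 5.8 -0.4  8.9] 0.02965598541961973
```

Request:
drive_tool(increments=[[[1, -0.15, 0, 0.35, 0, 0, 0], [1, -0.8, -0.3, -0.3, 0, 0, 0], [1, -0.8, -0.3, -0.3, 0, 0, 0], [1, -0.8, -0.3, -0.3, 0, 0, 0], [1, -0.8, -0.3, -0.3, 0, 0, 0], [1, -0.8, -0.3, -0.3, 0, 0, 0], [1, 0, 0, 0, 0, 0, 0], [1, 0, 0, 0, 0, 0, 0], [1, 0, 0, 0, 0, 0, 0], [1, 0, 0, 0, 0, 0, 0]]])

```text
time: 15.4
tcp_pos: [0.5882, 0.1641, 0.0918]
tool_rot: [0.954, 0.175, 0.239, -0.045]
wrist_force: [4.5, 2.0, 0.0]
width: 0.0293
gripper_force: 39.8
```

```bash
python3 tgt.py -1.5 3 42.5
python3 - <<'E'
from h import *
wcap("w6")
c,p,d=cap("scene");cv2.imwrite("pics/s6.png",cv2.resize(p[150:260,330:440,::-1],(600,600),interpolation=cv2.INTER_CUBIC))
E
```

```text
t 15.4 tcp nest mm [-4.   3.2 43.5] to go mm [2.6 0.8 0.3] turn deg [-0.2  0.1  0.2] q [ 0.17  0.54  2.22  2.39  0.14 -1.  ] F nest [ 4.3  0.3 -2.3] 0.02925981703933813
```

View pics/s6.png

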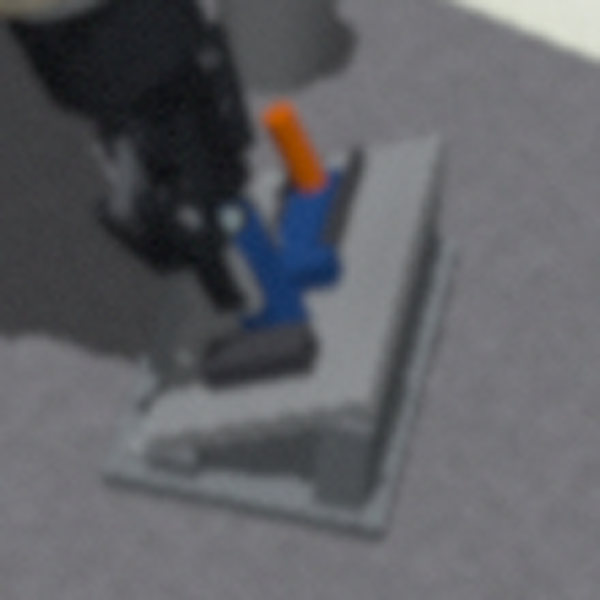

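The tool moved 5 mm and now feels 4 N along nest +x, so the corner edge is on the stop. I'll press it down onto the seat and release.

Request:
drive_tool(increments=[[[1, 0.22, 0.08, -0.45, 0, 0, 0], [1, 0.22, 0.08, -0.45, 0, 0, 0], [1, 0, 0, 0, 0, 0, 0], [1, 0, 0, 0, 0, 0, 0], [0.6, 0, 0, 0, 0, 0, 0], [0.5, 0, 0, 0, 0, 0, 0], [0.3, 0, 0, 0, 0, 0, 0], [0, 0, 0, 0, 0, 0, 0], [0, 0, 0, 0, 0, 0, 0], [0, 0, 0, 0, 0, 0, 0]]])

```text
time: 16.75
tcp_pos: [0.5874, 0.1638, 0.0902]
tool_rot: [0.954, 0.175, 0.238, -0.045]
wrist_force: [0.1, -0.5, 0.2]
width: 0.085
gripper_force: 0.0
```

```bash
python3 tgt.py -2 3 95
python3 - <<'E'
import re
s=open("kin.py").read().split('if __name__')[0]
s=s.replace("s=arm.get_state()","s=arm.get_state()").replace("(list(s[\"joint_positions\"]),list(s[\"tcp_pos\"]),list(s[\"tool_rot\"]))","")
s=s.replace("wt=[1,.15,.15,.15,1]","wt=[1,.15,.15,.15]")
exec(s)
k=np.array([-.0036,.3217,.6011,.0346,.4481,.359,1.5707,.0302])
q0=arm.get_state()["joint_positions"]
for tilt in(-28,-22,-16):
    Rn=(Ro.from_euler('z',21,degrees=True)*Ro.from_euler('y',tilt,degrees=True)).as_matrix();Rg=Rn@np.diag([1,-1,-1]);q=q0
    for n in((-2,3,70),(-2,3,95),(-2,3,115),(0,50,115),(1,98,100),(1,98,70),(1,98,42),(1,88,42)):
        q,c=ik(O+R@(np.array(n)/1e3),Rg,q);print(tilt,n,q.round(2),"%.0e"%c)
E
```

```text
t 16.75 tcp nest mm [-5.5  3.2 42.5] to go mm [-20.1  -7.9  48. ] turn deg [-0.1 -0.   0.2] q [ 0.17  0.54  2.22  2.4   0.14 -1.  ] F nest [ 0.  -0.6  0.2] 0.08503778678074371
-28 (-2, 3, 70) [ 0.16  0.48  2.23  2.03  0.11 -0.64] 2e-27
-28 (-2, 3, 95) [ 0.16  0.43  2.24  1.6   0.1  -0.21] 3e-19
-28 (-2, 3, 115) [0.15 0.38 2.25 1.22 0.11 0.16] 5e-26
-28 (0, 50, 115) [0.25 0.37 2.24 0.82 0.09 0.65] 2e-04
-28 (1, 98, 100) [ 0.39  0.41  2.2  -0.21  0.09  1.81] 1e-03
-28 (1, 98, 70) [ 0.43  0.48  2.19 -1.29  0.09  2.92] 2e-03
-28 (1, 98, 42) [ 0.43  0.53  2.15 -1.29  0.09  2.92] 4e-03
-28 (1, 88, 42) [ 0.42  0.53  2.16 -1.31  0.09  2.92] 4e-03
-22 (-2, 3, 70) [0.18 0.48 2.14 0.47 0.16 0.93] 6e-27
-22 (-2, 3, 95) [0.17 0.43 2.16 0.38 0.2  1.02] 9e-31
-22 (-2, 3, 115) [0.17 0.38 2.16 0.33 0.23 1.07] 1e-30
-22 (0, 50, 115) [0.27 0.38 2.17 0.16 0.22 1.33] 3e-19
-22 (1, 98, 100) [ 0.38  0.41  2.15 -0.03  0.19  1.62] 4e-31
-22 (1, 98, 70) [ 0.38  0.48  2.14 -0.04  0.14  1.63] 1e-16
-22 (1, 98, 42) [ 0.38  0.53  2.13 -0.06  0.1   1.64] 1e-15
-22 (1, 88, 42) [0.36 0.53 2.13 0.02 0.1  1.54] 7e-27
-16 (-2, 3, 70) [0.19 0.49 2.06 0.15 0.32 1.26] 1e-31
-16 (-2, 3, 95) [0.19 0.44 2.07 0.14 0.36 1.27] 4e-19
-16 (-2, 3, 115) [0.18 0.4  2.08 0.13 0.39 1.27] 7e-21
-16 (0, 50, 115) [0.28 0.4  2.08 0.06 0.39 1.43] 1e-22
-16 (1, 98, 100) [ 0.38  0.43  2.07 -0.01  0.36  1.6 ] 2e-20
-16 (1, 98, 70) [ 0.38  0.49  2.06 -0.01  0.32  1.6 ] 6e-19
-16 (1, 98, 42) [ 0.38  0.54  2.04 -0.01  0.28  1.6 ] 2e-18
-16 (1, 88, 42) [0.36 0.54 2.04 0.01 0.28 1.56] 7e-20
```

Request:
drive_tool(increments=[[[0, -2, -0.8, 4.2, 0, 0, 0], [0, -4.4, -1.7, 8.8, 0, 0, 0], [0, -4.4, -1.7, 8.8, 0, 0, 0], [0, -4.4, -1.7, 8.8, 0, 0, 0], [0, -4.4, -1.7, 8.8, 0, 0, 0], [0, -4.4, -1.7, 8.8, 0, 0, 0], [0, -4.4, -1.7, 8.8, 0, 0, 0], [0, -3, -1.2, 6, -0.7, 1.9, 0], [0, 0, 0, 0, -0.7, 1.9, 0], [0, 0, 0, 0, -0.7, 1.9, 0]]])

```text
time: 18.0
tcp_pos: [0.5576, 0.157, 0.1502]
tool_rot: [0.961, 0.178, 0.209, -0.046]
wrist_force: [0.5, 0.6, -0.2]
width: 0.0854
gripper_force: 0.0
```

```bash
python3 tgt.py 0 50 115
python3 - <<'E'
from h import *
wcap("w7")
c,p,d=cap("scene")
z=np.load("w7.npz");a=z["p"];o=np.zeros((480,640,3),np.uint8)
o[:,:]=a;o[:240,400:]=cv2.resize(p[150:260,330:440],(240,240),interpolation=cv2.INTER_CUBIC);cv2.imwrite("pics/m7.png",o[:,:,::-1])
E
```

```text
t 18.0 tcp nest mm [ -4.    7.6 109.7] to go mm [-14.2  40.    6.5] turn deg [ 0.5 -3.4 -0.1] q [0.16 0.39 2.2  0.66 0.16 0.74] F nest [ 0.5  0.4 -0.5] 0.08542759924658744
```

View pics/m7.png

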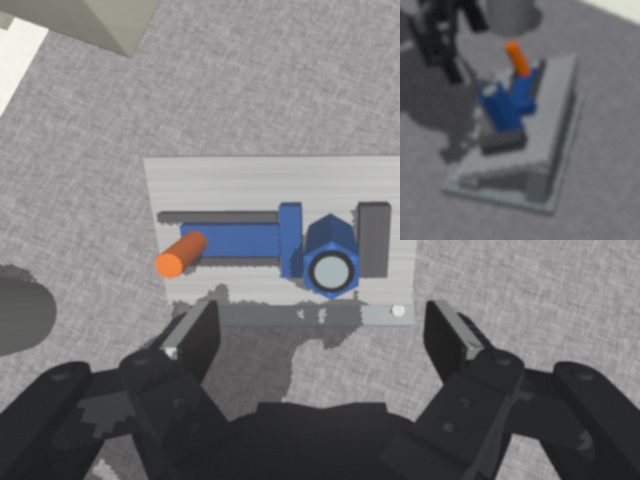

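The housing stands in the nest, square to the jaws, with the window at (331,270), jaws at (290,240) and (373,240), and knob top at (170,265). That makes 11 pictures viewed, one over the limit of 10, so from here I'll check by numbers only.

```bash
cat > chk.py <<'E'
from h import *
import sys
z=np.load(sys.argv[1]);O=np.array([.6117,.1697,.0552]);R=nestR(21);L=(z["W"]-O)@R*1000;hsv=cv2.cvtColor(z["p"],cv2.COLOR_RGB2HSV);ok=z["d"]>0
m=ok&(abs(L[...,0])<35)&(abs(L[...,1])<30)&(L[...,2]>57)&(L[...,2]<66)
P=L[m];P=P[abs(P[:,2]-np.median(P[:,2]))<2.5]
print("top n",len(P),"z",np.median(P[:,2]).round(1),"circle",cv2.minEnclosingCircle(P[:,:2].astype(np.float32)))
a=np.arange(0,180,3);w=[]
for t in a:
    v=P[:,:2]@[np.cos(np.radians(t)),np.sin(np.radians(t))];lo,hi=np.percentile(v,[.3,99.7]);w.append(hi-lo)
print("flat normal",((np.degrees(np.angle((np.array(w)*np.exp(6j*np.radians(a))).sum()))+180)/6%60).round(1),"(30=square)")
c=P-P.mean(0);n=np.linalg.svd(c,full_matrices=False)[2][2];print("top normal tilt x,y deg",np.degrees(np.arcsin(n[:2]*np.sign(n[2]))).round(1))
org=cv2.inRange(hsv,(5,150,100),(25,255,255))>0;blue=cv2.inRange(hsv,(100,110,20),(125,255,255))>0
k=ok&org&(L[...,1]>60)&(L[...,1]<120)&(abs(L[...,0])<30)
q=L[k&(L[...,2]>50)];print("knob top",len(q),cv2.minEnclosingCircle(q[:,:2].astype(np.float32)),np.median(q[:,2]).round(1))
q=L[ok&blue&(abs(L[...,2]-15)<2)&(L[...,1]>10)&(L[...,1]<50)&(L[...,0]>5)&(L[...,0]<25)];print("jaw face y",np.percentile(q[:,1],[1,99]).round(1))
q=L[ok&~blue&(abs(L[...,2]-15)<2)&(L[...,1]<-10)&(L[...,1]>-40)&(abs(L[...,0])<20)];print("fixed face y",np.percentile(q[:,1],[1,99]).round(1))
E
python3 chk.py w7.npz
```

```text
top n 2528 z 60.7 circle ((-0.9716297388076782, 3.808945655822754), 17.240299224853516)
flat normal 29.9 (30=square)
top normal tilt x,y deg [ 0.5 -0.1]
knob top 541 ((-0.17811504006385803, 94.29756927490234), 7.731200218200684) 53.4
jaw face y [23.4 36.8]
fixed face y [-34.9 -15.2]
```

Request:
drive_tool(increments=[[[0, -4.8, 16.9, -1.3, -0.62, 1.6, 0], [0, -4.8, 16.9, -1.3, -0.62, 1.6, 0], [0, -4.8, 16.9, -1.3, -0.62, 1.6, 0], [0, -4.8, 16.9, -1.3, -0.62, 1.6, 0], [0, -4.6, 16.9, -1.5, -0.62, 1.6, 0], [0, 0, 0, 0, 0, 0, 0], [0, 6.2, 2.4, -12.5, 0, 0, 0], [0, 6.2, 2.4, -12.5, 0, 0, 0], [0, 6.2, 2.4, -12.5, 0, 0, 0], [0, 0, 0, 0, 0, 0, 0]]])

```text
time: 19.35
tcp_pos: [0.5528, 0.2476, 0.1045]
tool_rot: [0.974, 0.179, 0.137, -0.033]
wrist_force: [0.5, -0.3, -0.3]
width: 0.0858
gripper_force: 0.0
```

```bash
python3 tgt.py 0 94.5 43
```

```text
t 19.35 tcp nest mm [-0.7 93.8 56.3] to go mm [  6.2   3.1 -11.4] turn deg [  3.5 -11.4  -0.1] q [0.36 0.51 2.06 0.05 0.29 1.52] F nest [ 0.2 -0.4 -0.4] 0.08577423250452837
```

Good. I'll lower the rest, then close on the knob.

Request:
drive_tool(increments=[[[0, 3.1, 1.6, -5.7, 0, 0, 0], [0, 3.1, 1.5, -5.7, 0, 0, 0], [0, 0, 0, 0, 0, 0, 0], [0.5, 0, 0, 0, 0, 0, 0], [0.7, 0, 0, 0, 0, 0, 0], [1, 0, 0, 0, 0, 0, 0], [1, 0, 0, 0, 0, 0, 0], [1, 0, 0, 0, 0, 0, 0], [1, 0, 0, 0, 0, 0, 0], [1, 0, 0, 0, 0, 0, 0]]], newtons=30)

```text
time: 20.6
tcp_pos: [0.5592, 0.251, 0.0949]
tool_rot: [0.974, 0.18, 0.138, -0.033]
wrist_force: [-2.1, -1.6, 5.9]
width: 0.015
gripper_force: 29.2
```

```bash
python3 tgt.py 0 84.5 43
```

```text
t 20.6 tcp nest mm [ 1.1 94.7 44.4] to go mm [ 3.4 -9.6 -1.7] turn deg [  3.4 -11.3  -0.1] q [0.36 0.54 2.05 0.05 0.27 1.52] F nest [ 0.5 -0.7  6.4] 0.014988651174071332
```

Request:
drive_tool(increments=[[[1, 0.36, -0.93, 0, 0, 0, 0], [1, 0.36, -0.93, 0, 0, 0, 0], [1, 0.36, -0.93, 0, 0, 0, 0], [1, 0.36, -0.93, 0, 0, 0, 0], [1, 0.36, -0.93, 0, 0, 0, 0], [1, 0.36, -0.93, 0, 0, 0, 0], [1, 0.36, -0.93, 0, 0, 0, 0], [1, 0, 0, 0, 0, 0, 0], [1, 0, 0, 0, 0, 0, 0], [1, 0, 0, 0, 0, 0, 0]]])

```text
time: 21.85
tcp_pos: [0.5617, 0.2446, 0.0949]
tool_rot: [0.973, 0.18, 0.138, -0.033]
wrist_force: [-2.9, 0.7, 6.0]
width: 0.0145
gripper_force: 29.4
```

```bash
python3 tgt.py 0 84.5 43
```

```text
t 21.85 tcp nest mm [ 1.1 87.9 44.4] to go mm [ 0.9 -3.3 -1.7] turn deg [  3.4 -11.3  -0.1] q [0.35 0.54 2.05 0.07 0.27 1.49] F nest [0.7 1.6 6.4] 0.014522082638224756
```

Request:
drive_tool(increments=[[[1, 0.36, -0.93, 0, 0, 0, 0], [1, 0.25, -0.65, 0, 0, 0, 0], [1, 0.25, -0.65, 0, 0, 0, 0], [1, 0.25, -0.65, 0, 0, 0, 0], [1, 0.18, -0.47, 0, 0, 0, 0], [1, 0, 0, 0, 0, 0, 0], [1, 0, 0, 0, 0, 0, 0], [1, 0, 0, 0, 0, 0, 0], [1, 0, 0, 0, 0, 0, 0], [1, 0, 0, 0, 0, 0, 0]]])

```text
time: 23.1
tcp_pos: [0.5624, 0.2426, 0.095]
tool_rot: [0.973, 0.18, 0.138, -0.033]
wrist_force: [-9.8, 21.2, 6.2]
width: 0.0147
gripper_force: 30.1
```

```bash
python3 tgt.py 0 84.5 43
```

```text
t 23.1 tcp nest mm [ 1.1 85.7 44.4] to go mm [ 0.2 -1.2 -1.8] turn deg [  3.4 -11.3  -0.2] q [0.35 0.54 2.05 0.08 0.27 1.48] F nest [ 1.5 23.4  6.2] 0.014679154874844207
```

The jaw stopped hard at 23 N after 9 mm, so it is closed. I'll release and retract.

Request:
drive_tool(increments=[[[0.6, 0, 0, 0, 0, 0, 0], [0.3, 0, 0, 0, 0, 0, 0], [0, 0, 0, 0, 0, 0, 0], [0, 0, 0, 0, 0, 0, 0], [0, -3, -1.2, 6.2, 0, 0, 0], [0, -5.3, -2, 10.6, 0, 0, 0], [0, -7, -2.7, 14.1, 0, 0, 0], [0, -7, -2.7, 14.1, 0, 0, 0], [0, -7, -2.7, 14.1, 0, 0, 0], [0, -7, -2.7, 14.1, 0, 0, 0]]])

```text
time: 24.35
tcp_pos: [0.5262, 0.227, 0.1691]
tool_rot: [0.973, 0.18, 0.138, -0.033]
wrist_force: [0.4, -0.1, -0.2]
width: 0.0849
gripper_force: 0.0
```

Request:
drive_tool(increments=[[[0, 4, -10, 3, 0, 0, 0], [0, 4, -10, 3, 0, 0, 0], [0, 4, -10, 3, 0, 0, 0], [0, 4, -10, 3, 0, 0, 0], [0, 4, -10, 3, 0, 0, 0], [0, 4, -10, 3, 0, 0, 0], [0, 0, 0, 0, 0, 0, 0], [0, 0, 0, 0, 0, 0, 0], [0, 0, 0, 0, 0, 0, 0], [0, 0, 0, 0, 0, 0, 0]]])

```text
time: 25.6
tcp_pos: [0.5505, 0.1674, 0.1858]
tool_rot: [0.973, 0.18, 0.138, -0.033]
wrist_force: [0.1, -0.6, 0.1]
width: 0.0853
gripper_force: 0.0
```

```bash
python3 -c "
from h import *
wcap('w8')"; python3 chk.py w8.npz; python3 tgt.py 0 0 100
```

```text
top n 1755 z 60.7 circle ((-0.94752436876297, 0.21815669536590576), 17.216047286987305)
flat normal 30.5 (30=square)
top normal tilt x,y deg [ 0.6 -0.1]
knob top 399 ((-0.39861831068992615, 86.1641845703125), 7.991919994354248) 53.3
jaw face y [11.6 28.5]
fixed face y [-34.9 -15.1]
t 25.65 tcp nest mm [ 10.2  19.8 142.6] to go mm [ 17.3 -14.5 -42.4] turn deg [  3.4 -11.3  -0.1] q [0.21 0.35 2.06 0.13 0.46 1.3 ] F nest [-0.   1.2  0.4] 0.08513741674691704
```

```bash
python3 -c "
from workcell import arm
print(arm.sign_off())"
```

```text
the job is handed in; nothing more can be done
None
```

The housing is in the tilted nest, window up, against the stop, and the blue jaw is closed on it. By my last measurement it is about 0.2 mm off across the jaws and square within 1°. The gripper was clear and the job was handed in at 25.7 s with no verdict returned; I viewed 11 pictures, one over the limit of 10.

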